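# Clamp a circuit board in the tab-lock board holder

### The job

Take the circuit board by its heat sink and lay it down gently, flat on the two steel rods between the jaws of the red board holder, and let go of it. Then squeeze both orange tabs of the knob well in, without crushing them, and keeping them squeezed turn the knob clockwise until the sprung jaw nips the board squarely against the back jaw, its springs giving about 3 mm and never so much that the board bows. Let the knob go so that the tabs click out and lock it, and leave everything else on the bench where it is.

Things in the scene. Friction and masses are not known exactly. Their poses are not given: they have to be found in the camera images.
- board: green circuit board, 70 (its x) x 90 (its y) x 3 mm, about 110 g, lying flat on the bench; origin in the middle of its underside, z up. Symmetric: either way round is right. Its other parts are under 14 mm high and more than 18 mm from the middle line in y. It must be lowered until it rests, not dropped.
- heat_sink (a point): middle of the top of the black finned heat sink in the middle of the board: 30 (board's x) x 36 (board's y) mm, its top 33 mm above the board's underside and 30 mm above its upper face. Grip it across the 30 mm, fingers closing along the board's x.
- holder: fixed red board holder; origin on the bench under its middle, z up, y along its two steel rods (10 mm thick, at x -22 and +22 mm, tops at z 80 mm) from the back jaw to the knob. Red end plates up to z 89 mm, 70 mm wide in x (105 at the foot), at y -93 and +96 mm; next to the latter a red gearbox, 74 mm in x, y +92 to +162 mm, flat top at z 88 mm.
- rest (a point): point in the holder at x 0, y 0, z 80 mm, level with the rods' tops; axes as the holder's. A board laid on the rods with its middle here and its y along the holder's clears both jaws' lips by 4 mm or more. The two black jaws, 60 mm wide in x, tops 10 mm above the rods, face each other across it; each has a lip reaching out 3 mm, 6 mm above the rods, that goes over the board's edge.
- jaw_home (a point): fixed point in the holder (x 0, y +54.5, z 83 mm) where the face of the sprung jaw, on the knob's side, stands at knob angle 0. The jaw sits on springs of 3 N per mm, no preload, 7 mm travel: when they give 3 mm the board is pressed with 9 N, which puts 0.2 N m on the knob. Snug is 3 to 14 N; over 18 N bows the board.
- back_home (a point): fixed point in the holder (x 0, y -59, z 83 mm): the face of the back jaw, clamped fast on the rods, stands within 6 mm of it to either side along y; where exactly is not measured, so the place where the board is nipped must be felt.
- knob_centre (a point): point on the knob's upright axis at mid-height of the tabs, 113 mm over the bench, at the holder's y +127 mm. The knob: black cap of 40 mm diameter, top at z 130 mm, with two opposed orange tabs, 52 mm over both when out; each tab's flat face is 19 mm wide, z 100 to 126 mm. Round its foot a toothed ring of 75 mm diameter, up to z 95 mm.
- knob (a joint): knob angle, rad, growing clockwise from above, 0 to 1.65. The line through the two tabs is the holder's x axis turned anticlockwise by (0.72 - angle). It winds the sprung jaw to the holder's -y by 22 mm per rad. With both tabs squeezed it turns against 0.02 N m plus 0.022 N m per N of jaw force. Let go, it locks at a multiple of 0.105 rad: the nearest or, under load, the one before.
- tab_a (a joint): travel towards the knob's axis of one orange tab, m: 0 out, 0.005 fully in. A spring holds it out: 7 N to start it, 11 N fully in. Its tooth leaves the ring at 1.5 mm; squeeze both in by 2.5 mm or more, held for 0.2 s, before turning. 16 to 20 N of grip is right; over 32 N crushes the tab.
- tab_b (a joint): the same for the other tab
- wire_reel: bystander: cream reel of wire, 96 mm across, 70 mm high, standing on its flange; origin under its centre
- solder_reel: bystander: blue reel of solder, 56 mm across, 30 mm high; origin under its centre
- cutters: bystander: side cutters with yellow handles, 115 mm long, 13 mm high, lying
- pliers: bystander: long-nose pliers with red handles, 150 mm long, 13 mm high, lying
- screwdriver: bystander: screwdriver with orange handle, 170 mm long, lying
- flux_jar: bystander: jar 48 mm across, 50 mm high
- part_tray: bystander: blue divided tray 90 x 130 x 25 mm

How it is judged:
By the outcome, as a careful person would: the job done as asked, in the order asked, and still so for the second after the job is handed in, with the robot touching nothing.
It also fails if it takes over 54 s, if anything falls off the work surface, if the arm or the gripper's body presses on something with over 40 N, if the wrist force passes 120 N, or if a joint passes its speed limit or range.

### The arm

A 6-joint arm with a two-finger parallel gripper is mounted at the origin on the work surface. World frame = base frame: x ahead of the robot, y to its left, z up, the work surface at z = 0. Lengths are in m, angles in rad, forces in N, time in s.
With the tool pointing down it reaches from about 0.375 to 0.9 m from the base axis. Payload 3.1 kg.
Tool frame: the origin (TCP) lies at the centre of the arm's flange, where the gripper is bolted on; the fingertips stand robot.tip_extent ahead of it and the grasp point (between the pads) lies 164 mm ahead of it (robot.tip_extent is the distance from the TCP to the fingertips, in m); z points along the fingers, y is the line along which they close (so a half turn about z gives the same grasp; the last joint's range is limited). The gripper opens to 87 mm and grips with 3 to 60 N. Pads are 19 mm wide; open, the fingers measure 117 mm over their backs; the gripper's body (75 mm by 190 mm) begins 51 mm behind the grasp point.
Start: joints at [1.169, 0.527, 1.433, -0, 1.181, -0.178], TCP at [0.139, 0.609, 0.405] pointing down, gripper open.
Joint ranges: [-3.08, 3.08], [-0.75, 2.2], [0.22, 2.44], [-1.43, 4.57], [0, 2.65], [-2.85, 2.85]. Speed limits (rad/s): [2.79, 2.79, 3.14, 3.14, 3.14, 3.14].

### API

Orientations are given as a unit quaternion [x, y, z, w].
In Python, from rig import get_obs, camera, hand_in, cut_out, robot gives the robot as it stands.
- The arm moves only by the tool step_arm, never from a script. Its argument "rows" is a list of rows, each a list of 6 numbers: the shift along the world's x, y, z in m, then the turn, a rotation vector about the world's x, y, z in degrees. A call has 1 to 12 rows; each row shifts and turns the commanded pose from where the row before left it; what a row does not reach is not made up. A row lasts 1/8 s, in which the tool goes at most 62.5 mm and 10.7 degrees, less where a joint would pass 70% of its speed; a pose out of reach is approached as far as the arm can. A call is refused whole if a number of a shift passes 0.0625 or a number of a turn 10.7, either way. A call with a gripper value outside its range is refused whole. "jaw" is the finger opening in m, from 0 to 0.087, set as the call begins (left out, the last holds). The fingers move at their own pace and stop on an object; "squeeze" is the grip in N (left out, the last holds). Time passes only in rows, so rows that do not move let the fingers close. It gives the time, the measured TCP pose, the force, the opening and the grip force at its end, in the units of the state.
- get_obs(): the state, without advancing time (a new reading comes with each control period).
- camera(name): name is "scene" or "top" or "wrist"; returns a dict with "pixels" (420x560x3 uint8, blue, green, red), "depth" (420x560 float32, m along the optical axis (not along the pixel's ray), 0 where there is no reading), "fov_y" (degrees; the focal length in pixels is half the picture's height over the tangent of half this angle, whatever the lens; pixels are square), "cx", "cy" (the principal point, pixels), "extrinsics" (4x4, takes a point from camera to world coordinates); the wrist camera has in their place "mount" (4x4, takes a point from camera to tool coordinates, whose origin is the TCP and whose axes are the flange's). Camera axes: x right, y up, looking along -z (the intrinsics and any distortion apply to the point x, -y, -z); pixel columns grow to the right and rows downward; lengths in m; the calibration is good to about 2 mm. The wrist camera is an equidistant fisheye: a pixel r from the principal point sees the ray r / f radians off the axis. A picture is of the moment at which its call begins: read the wrist's pose just before it.
- hand_in(): hands the job in; it is judged then, once.
Trained networks look in the newest picture that a camera, given by its name, has taken for a name from the list of things; names that differ only in an ending like _2 or _b are one class to them, and where a whole thing is asked for, a point or a joint stands for the part that bears it (a point fixed in the world has none). Each returns a list of dicts, best first, with "confidence" (0 to 1); they miss things now and then, are a little off and sometimes report something else, mostly with a low value. They report only what shows in the picture. A call takes as long as a camera call.
- cut_out(label, camera): "region" (420x560 bool, what is visible of it) and "extent" ([centre column, centre row, width, height] in pixels, round what is visible of it).
The state is a dict: "time": time; "q": joint angles; "joint_velocities": joint speeds; "joint_torque": joint torques, N m; "position": TCP position; "tool_rot": TCP orientation; "ft_force": force on the tool from outside, world axes, zero at the start; "moment": the same for the moment, N m; "grip_width": finger opening in m; "grip_force": force on a finger pad.
Only numpy, scipy, OpenCV 4.12 (cv2) and the standard library are available. Lean on these libraries where they do the work, as an engineer would, in place of code of your own. Each camera call takes 0.05 s, during which the arm holds its last target. There are 200 camera calls.

## Working session

There is one attempt and no reset: what is moved stays moved. The work goes in short steps, Python scripts to look and compute and a tool call to move; the robot and the scene stay as the last step left them, time stands still between calls to the robot, and variables do not carry over. Pictures are saved under pics/ and viewed, at most 10 in all, crops included, and the job is handed in when it is done.

Besides the shell and the picture viewer there is one more tool, called after "Request:" in YAML: its name, and indented under it one key for each argument. step_arm: Moves the arm, as the interface text tells. Its arguments: {"type":"object","properties":{"rows":{"type":"array"},"jaw":{"type":"number"},"squeeze":{"type":"number"}},"required":["rows"]}

```bash
ls; mkdir -p pics
cat > h.py <<'E'
import numpy as np, cv2
from rig import get_obs, camera, hand_in, cut_out, robot
def cloud(c):
    h,w=c["depth"].shape; f=h/2/np.tan(np.radians(c["fov_y"])/2)
    u,v=np.meshgrid(np.arange(w),np.arange(h)); d=c["depth"]
    P=np.stack([(u-c["cx"])/f*d,-(v-c["cy"])/f*d,-d,np.ones_like(d)],-1)@np.array(c["extrinsics"]).T
    P=P[...,:3]; P[d==0]=np.nan; return P
E
python3 - <<'E'
from h import *
o=get_obs(); print(o, getattr(robot,'tip_extent',None))
for n in ["top","scene"]:
    c=camera(n); cv2.imwrite(f"pics/{n}.png",c["pixels"]); P=cloud(c); np.save(n+".npy",P)
    print(n,c["fov_y"],c["cx"],c["cy"],[k for k in c])
    for l in ["board","heat_sink","holder","knob","tab_a","wire_reel","flux_jar"]:
        for r in cut_out(l,n)[:2]:
            m=r["region"]; Q=P[m]; print(l,round(r["confidence"],2),np.round(r["extent"]),m.sum(),np.round(np.nanmedian(Q,0),3),np.round(np.nanpercentile(Q,[3,97],axis=0),3).tolist())
E
```

```text
pics
{'time': 0.0, 'q': array([ 1.16849585e+00,  5.28464564e-01,  1.43388972e+00, -3.41250161e-05,
        1.18137742e+00, -1.78522788e-01]), 'joint_velocities': array([ 0.00116389,  0.00234738, -0.00083435, -0.00092081, -0.00114711,
       -0.00157888]), 'joint_torque': array([-2.68486758e-05, -4.40036952e+01, -1.76594889e+01,  6.33665244e-02,
        5.80061821e-02, -1.61504186e-04]), 'position': array([0.13855111, 0.60910251, 0.40377619]), 'tool_rot': array([ 1.11649013e-01,  9.93747128e-01, -1.02925917e-03, -2.91137894e-04]), 'ft_force': array([-0.01338098, -0.15251686,  0.39664749]), 'moment': array([-0.04765341,  0.03735045, -0.03159289]), 'grip_force': 0.0, 'grip_width': 0.08705542172486332} 0.1822
top 43.56768119114331 291.0442329664659 210.4335951963781 ['pixels', 'depth', 'fov_y', 'cx', 'cy', 'extrinsics']
board 0.74 [385. 248.  33.  28.] 781 [ 0.451 -0.279  0.004] [[0.417, -0.323, -0.003], [0.487, -0.239, 0.034]]
heat_sink 0.6 [382. 249.  35.  30.] 773 [ 0.449 -0.28   0.004] [[0.417, -0.326, -0.003], [0.484, -0.24, 0.034]]
holder 0.56 [262. 213.  99.  50.] 2046 [0.566 0.10
[... 1084 characters left out ...]
  0.005] [[0.413, -0.32, 0.001], [0.482, -0.237, 0.034]]
holder 0.83 [326. 219. 113.  56.] 2747 [0.588 0.121 0.079] [[0.483, -0.053, 0.001], [0.624, 0.195, 0.13]]
knob 0.9 [368. 201.  25.  25.] 460 [0.595 0.163 0.117] [[0.564, 0.147, 0.09], [0.61, 0.19, 0.132]]
tab_a 0.67 [328. 216. 106.  54.] 2416 [0.591 0.126 0.08 ] [[0.522, -0.052, 0.013], [0.624, 0.194, 0.131]]
tab_a 0.66 [237. 206.  17.  22.] 338 [ 0.422 -0.144  0.03 ] [[0.389, -0.167, 0.003], [0.437, -0.119, 0.033]]
wire_reel 0.92 [224. 282.  47.  50.] 1840 [ 0.702 -0.218  0.07 ] [[0.647, -0.26, 0.004], [0.73, -0.175, 0.073]]
flux_jar 0.86 [122. 268.  27.  26.] 529 [ 0.582 -0.434  0.041] [[0.552, -0.456, 0.007], [0.592, -0.415, 0.052]]
```

Run:
```python
import cv2
i=cv2.imread("pics/top.png")
cv2.imwrite("pics/topc.png",cv2.resize(i[130:330,190:460],None,fx=2.9,fy=2.9,interpolation=cv2.INTER_CUBIC))
```

```text
(no output)
```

View pics/topc.png

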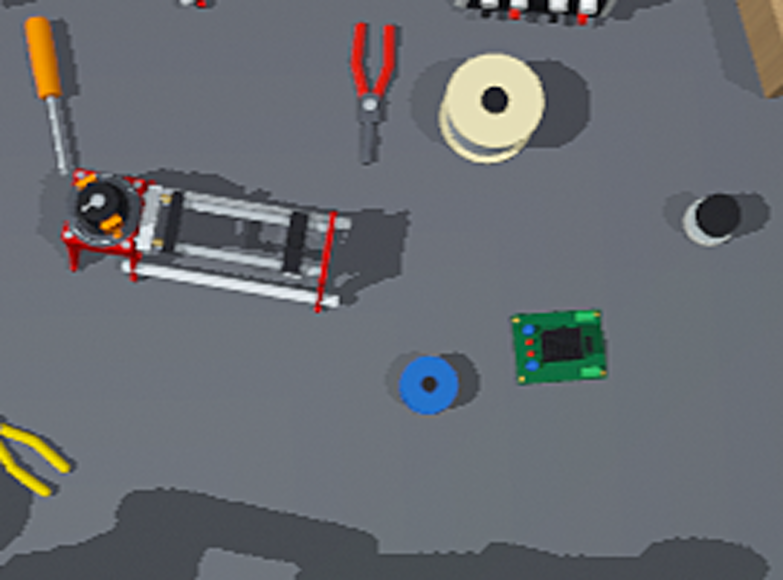

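Run:
```python
from h import *
from scipy.spatial.transform import Rotation as R
c=camera("top");P=cloud(c);g=c["pixels"].astype(int);b=cut_out("board","top")[0]["region"]
s=b&(P[...,2]>0.022)
for n,m in [("board",b),("sink",s)]:
    r=cv2.minAreaRect((P[m][:,:2]*1000).astype(np.float32));print(n,m.sum(),r)
k=cut_out("holder","top")[0]["region"]
for lo,hi in [(.06,.1),(.078,.095)]:
    m=k&(P[...,2]>lo)&(P[...,2]<hi); print(lo,cv2.minAreaRect((P[m][:,:2]*1000).astype(np.float32)))
c=camera("wrist");print(c["mount"],c["fov_y"],c["cx"],c["cy"])
```

```text
Traceback (most recent call last):
IndexError: list index out of range
```

Request:
step_arm:
  rows:
    - [0.032,-0.046,0,0,0,-6.4]
    - [0.032,-0.046,0,0,0,-6.4]
    - [0.032,-0.046,0,0,0,-6.4]
    - [0.032,-0.046,0,0,0,-6.4]
    - [0.032,-0.046,0,0,0,-6.4]
    - [0.032,-0.046,0,0,0,-6.4]
    - [0.032,-0.046,0,0,0,-6.4]
    - [0.032,-0.046,0,0,0,-6.4]
    - [0.032,-0.046,0,0,0,-6.4]
    - [0.032,-0.046,0,0,0,-6.4]
    - [0.032,-0.046,0,0,0,-6.4]
    - [0.032,-0.046,0,0,0,-6.4]

```text
time: 2.4
position: [0.5236, 0.0557, 0.405]
tool_rot: [0.706, 0.708, 0.0, 0.0]
ft_force: [0.1, 1.4, 0.0]
grip_width: 0.0868
grip_force: 0.0
```

```bash
cat >> h.py <<'E'
from scipy.spatial.transform import Rotation as R
def wrist(name=None):
    o=get_obs(); c=camera("wrist")
    h,w=c["depth"].shape; f=h/2/np.tan(np.radians(c["fov_y"])/2)
    u,v=np.meshgrid(np.arange(w),np.arange(h)); d=c["depth"]
    x,y=u-c["cx"],v-c["cy"]; r=np.hypot(x,y)+1e-9; t=np.tan(np.minimum(r/f,1.5))/r
    P=np.stack([x*t*d,-y*t*d,-d,np.ones_like(d)],-1)@np.array(c["mount"]).T
    P=P[...,:3]@R.from_quat(o["tool_rot"]).as_matrix().T+o["position"]; P[d==0]=np.nan
    if name: cv2.imwrite(f"pics/{name}.png",c["pixels"]); np.save(name+".npy",P)
    return c,P,o
E
python3 - <<'E'
from h import *
c,P,o=wrist("w1");print(o["time"],o["position"],o["tool_rot"],o["q"]);print(np.round(c["mount"],3),c["fov_y"],c["cx"],c["cy"])
for l in ["holder","knob","tab_a","heat_sink"]:
    for r in cut_out(l,"wrist")[:2]:
        m=r["region"]; Q=P[m]; print(l,round(r["confidence"],2),np.round(r["extent"]),m.sum(),np.round(np.nanmedian(Q,0),3),np.round(np.nanpercentile(Q,[3,97],axis=0),3).tolist())
E
```

```text
2.4 [0.52360172 0.05565458 0.40500661] [7.06232377e-01 7.07979990e-01 3.36665084e-04 2.23986110e-04] [-1.06563252e-01  3.95042157e-01  1.67825069e+00  2.78230903e-04
  1.06752869e+00 -1.09168844e-01]
[[ 0.     0.965  0.264  0.072]
 [ 1.    -0.     0.001  0.001]
 [ 0.001  0.264 -0.965  0.02 ]
 [ 0.     0.     0.     1.   ]] 65.70646984690485 285.58125681636886 208.4783490882144
holder 0.88 [327. 151. 134. 239.] 14012 [0.566 0.129 0.089] [[0.509, -0.018, 0.02], [0.612, 0.204, 0.131]]
knob 0.72 [358.  75.  74.  61.] 3096 [0.58  0.168 0.129] [[0.559, 0.149, 0.093], [0.607, 0.19, 0.131]]
tab_a 0.66 [326. 153. 135. 238.] 13819 [0.567 0.13  0.089] [[0.509, -0.017, 0.021], [0.612, 0.204, 0.131]]
tab_a 0.6 [332.  87.  27.  27.] 397 [0.562 0.158 0.124] [[0.556, 0.151, 0.094], [0.569, 0.167, 0.127]]
```

View pics/w1.png

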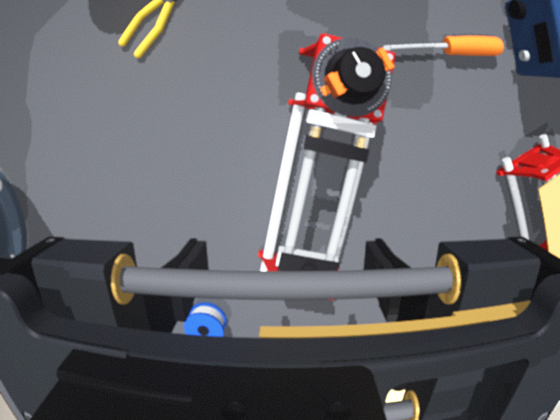

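Request:
step_arm:
  rows:
    - [0.01,-0.055,0,0,0,0]
    - [0.01,-0.055,0,0,0,0]
    - [0,0,0,0,0,0]

```text
time: 3.02
position: [0.5429, -0.0542, 0.4049]
tool_rot: [0.706, 0.709, 0.0, 0.001]
ft_force: [-0.6, 0.4, -0.4]
grip_width: 0.087
grip_force: 0.0
```

```bash
cat > fit.py <<'E'
from h import *
import sys
from scipy.optimize import least_squares
def fit(P,px,verbose=1):
    X=P[...,0];Y=P[...,1];Z=P[...,2]
    box=(X>.49)&(X<.65)&(Y>-.09)&(Y<.24)
    k=box&(Z>.1275)&(Z<.134)&(px.max(-1)<90)
    (cx,cy),rad=cv2.minEnclosingCircle((P[k][:,:2]*1000).astype(np.float32))
    print("knob cap",k.sum(),np.median(P[k],0),"circle",cx,cy,rad)
    g=box&(Z>.0845)&(Z<.092)&(Y>.11); 
    print("gearbox",g.sum(),cv2.minAreaRect((P[g][:,:2]*1000).astype(np.float32)))
    r=box&(Z>.074)&(Z<.084)&(Y<.08)&(Y>-.03)&(px.min(-1)>90)
    Q=P[r][:,:2]; th0=None
    def cost(p):
        n=np.array([np.cos(p[0]),np.sin(p[0])]); return np.abs(Q@n-p[1])-.022
    s=min((least_squares(cost,[t,.56],loss="soft_l1",f_scale=.002) for t in np.radians([-15,-8,0,8])),key=lambda s:s.cost)
    n=np.array([np.cos(s.x[0]),np.sin(s.x[0])]); print("rods",r.sum(),"yaw",np.degrees(s.x[0]),"c",s.x[1],"z",np.median(P[r][:,2]),"rms",np.sqrt(np.mean(cost(s.x)**2)),"knob off",np.array([cx,cy])/1000@n-s.x[1])
    t=np.array([-n[1],n[0]])
    kk=np.array([cx,cy])/1000; y=(kk@t)-.127
    print("rest",n*s.x[1]+t*y)
    # profile along axis through middle and jaw tops
    L=P-np.append(n*s.x[1]+t*y,0); lx=L[...,0]*n[0]+L[...,1]*n[1]; ly=L[...,0]*t[0]+L[...,1]*t[1]
    j=(np.abs(lx)<.028)&(px.max(-1)<80)&(Z>.085)&(Z<.096)
    v=ly[j&(abs(ly)<.095)]; hh=np.histogram(v,np.arange(-.095,.096,.005)); print([(round(a,3),int(b)) for a,b in zip(hh[1],hh[0]) if b])
    return n,t,y
if __name__=="__main__":
    c,P,o=wrist(sys.argv[1]); print(o["position"]); fit(P,c["pixels"])
E
python3 - <<'E'
from fit import *
fit(np.load("w1.npy"),cv2.imread("pics/w1.png"))
print("top");fit(np.load("top.npy"),cv2.imread("pics/top.png"))
E
python3 fit.py w2
```

```text
knob cap 1427 [0.58383246 0.16958776 0.13005775] circle 584.4895629882812 171.19053649902344 19.647167205810547
gearbox 3860 ((582.0116577148438, 156.29257202148438), (105.520751953125, 75.32086181640625), 78.94890594482422)
rods 1773 yaw -11.874033118003416 c 0.5373551235381722 z 0.07920577718978428 rms 0.003951628664075614 knob off -0.0005965547455972775
rest [0.55894174 0.04678529]
[(np.float64(-0.075), 4), (np.float64(-0.07), 80), (np.float64(-0.065), 140), (np.float64(-0.06), 243), (np.float64(-0.055), 175), (np.float64(0.05), 182), (np.float64(0.055), 324), (np.float64(0.06), 292), (np.float64(0.065), 1), (np.float64(0.09), 107)]
top
knob cap 86 [0.58685933 0.16530827 0.12984053] circle 585.4420776367188 165.4555206298828 19.367300033569336
gearbox 344 ((584.7493286132812, 155.72625732421875), (93.53884887695312, 76.55025482177734), 83.2914810180664)
rods 201 yaw -12.017938080460254 c 0.53952192561982 z 0.07863772030328375 rms 0.0030691411964762385 knob off -0.0013621020498969516
rest [0.56033065 0.04095543]
[(np.float64(-0.07), 18), (np.float64(-0.065), 24), (np.float64(-0.06), 31), (np.float64(-0.055), 24), (np.float64(0.05), 13), (np.float64(0.055), 35), (np.float64(0.06), 27), (np.float64(0.065), 4), (np.float64(0.09), 6)]
[ 0.54290267 -0.05416268  0.4049237 ]
knob cap 0 [nan nan nan] circle 0.0 0.0 0.0
gearbox 1222 ((578.5908203125, 122.84469604492188), (75.00049591064453, 27.645662307739258), 3.3696789741516113)
rods 2046 yaw -11.643901792528357 c 0.5386782338346657 z 0.07932840165440722 rms 0.0030308442804275718 knob off -0.5386782338346657
rest [ 0.5019605  -0.23310704]
[]
  return _methods._mean(a, axis=axis, dtype=dtype,
  ret = um.true_divide(
```

View pics/w2.png

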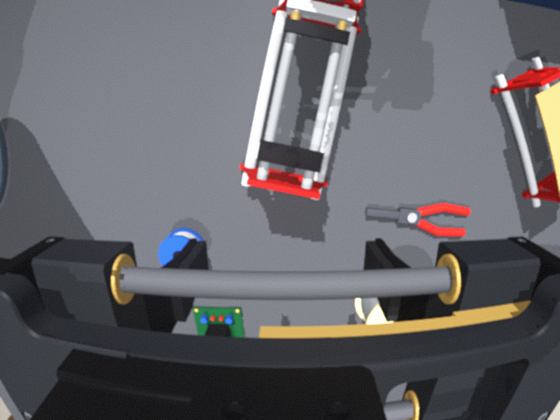

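Run:
```python
from h import *
n=np.array([np.cos(np.radians(-11.75)),np.sin(np.radians(-11.75))]);t=np.array([-n[1],n[0]])
for w in ["w1","w2","top","scene"]:
    P=np.load(w+".npy");px=cv2.imread(f"pics/{w}.png").astype(int);X,Y,Z=P[...,0],P[...,1],P[...,2]
    box=(X>.49)&(X<.65)&(Y>-.09)&(Y<.24)
    lx=P[...,:2]@n-.5385; ly=P[...,:2]@t
    dark=px.max(-1)<80; red=(px[...,2]>110)&(px[...,1]<60)
    j=box&dark&(abs(lx)<.025)&(Z>.086)&(Z<.095)
    for nm,m in [("back",j&(ly<-.09+.055+.157-.12)),("sprung",j&(ly>.16)&(ly<.24))]: 
        if m.sum(): print(w,nm,m.sum(),np.round(np.percentile(ly[m],[2,50,98])*1000,1),"lx",np.round(np.percentile(lx[box&dark&(Z>.087)&(Z<.094)&(abs(ly-np.median(ly[m]))<.01)],[1,99])*1000,1))
    m=box&red&(abs(lx)<.04)&(Z>.07)&(Z<.093)&(ly<.1)
    if m.sum():print(w,"plate",m.sum(),np.round(np.percentile(ly[m],[2,50,98])*1000,1),np.round(np.percentile(lx[m],[1,99])*1000,1))
    r=box&(Z>.074)&(Z<.084)&(ly>.11)&(ly<.19)&(px.min(-1)>90)&(abs(lx)<.04)
    print(w,"rodsx +",np.median(lx[r&(lx>0)])*1000,"-",np.median(lx[r&(lx<0)])*1000)
    k=box&(Z>.128)&(Z<.134); print(w,"knobtop ly",np.round(np.percentile(ly[k],[1,50,99])*1000,1),"lx",np.round(np.percentile(lx[k],[1,50,99])*1000,1))
P=np.load("w2.npy");o=get_obs();T=(P-o["position"])@R.from_quat(o["tool_rot"]).as_matrix()
f=(T[...,2]>.10)&(T[...,2]<.195)&(abs(T[...,1])<.075)&(abs(T[...,0])<.03)
for s in(1,-1):
    q=T[f&(s*T[...,1]>0)];print("finger",len(q),np.round(np.percentile(q,[2,50,98],axis=0)*1000,1).tolist())
```

```text
w1 sprung 715 [211.8 217.9 224. ] lx [-29.7  29. ]
w1 rodsx + 20.861690506348506 - -22.424287042828507
w1 knobtop ly [268.9 286.2 304.4] lx [-19.1  -1.5  16.7]
w2 sprung 722 [211.2 217.1 223.6] lx [-28.1  27.9]
w2 plate 350 [65.3 69.8 70.3] [-31.7  33.5]
w2 rodsx + 21.476019107863507 - -21.692169959237397Traceback (most recent call last):
  File "<stdin>", line 15, in <module>
    return _quantile_unchecked(
        a, q, axis, out, overwrite_input, method, keepdims, weights)
    return _ureduce(a,
                    func=_quantile_ureduce_func,
    ...<5 lines>...
                    overwrite_input=overwrite_input,
                    method=method)
    r = func(a, **kwargs)
    result = _quantile(arr,
                       quantiles=q,
    ...<2 lines>...
                       out=out,
                       weights=wgt)
    slices_having_nans = np.isnan(arr[-1, ...])
                                  ~~~^^^^^^^^^
IndexError: index -1 is out of bounds for axis 0 with size 0
```

Run:
```python
from h import *
n=np.array([np.cos(np.radians(-11.75)),np.sin(np.radians(-11.75))]);t=np.array([-n[1],n[0]])
for w in ["top","scene"]:
    P=np.load(w+".npy");px=cv2.imread(f"pics/{w}.png").astype(int);X,Y,Z=P[...,0],P[...,1],P[...,2]
    box=(X>.49)&(X<.65)&(Y>-.09)&(Y<.24)
    lx=P[...,:2]@n-.5385; ly=P[...,:2]@t
    dark=px.max(-1)<80
    j=box&dark&(abs(lx)<.025)&(Z>.086)&(Z<.095)&(ly>.16)&(ly<.24)
    if j.sum(): print(w,"sprung",j.sum(),np.round(np.percentile(ly[j],[2,50,98])*1000,1))
    k=box&(Z>.128)&(Z<.134); print(w,"knobtop ly",np.round(np.percentile(ly[k],[1,50,99])*1000,1),"lx",np.round(np.percentile(lx[k],[1,50,99])*1000,1))
P=np.load("w2.npy");o=get_obs();T=(P-o["position"])@R.from_quat(o["tool_rot"]).as_matrix()
f=(T[...,2]>.06)&(T[...,2]<.195)&(abs(T[...,1])<.075)&(abs(T[...,0])<.03)
for s in(1,-1):
    q=T[f&(s*T[...,1]>0)];print("finger",len(q),np.round(np.percentile(q,[2,50,98],axis=0)*1000,1).tolist() if len(q) else 0)
```

```text
top sprung 61 [207.  212.7 219.4]
top knobtop ly [262.7 281.7 300.6] lx [-16.6   0.8  19.5]
scene sprung 67 [209.6 215.7 222.5]
scene knobtop ly [265.2 284.6 302. ] lx [-19.8   0.2  18.3]
finger 32134 [[-26.8, 1.5, 61.6], [22.9, 45.0, 77.3], [29.5, 73.1, 156.1]]
finger 27313 [[-4.0, -72.4, 60.4], [23.4, -37.8, 73.0], [29.5, -1.3, 159.7]]
```

Request:
step_arm:
  rows:
    - [-0.015,-0.05,0,0,0,0]
    - [-0.02,-0.055,0,0,0,0]
    - [-0.025,-0.055,0,0,0,0]
    - [-0.02,-0.055,0,0,0,0]
    - [-0.012,-0.055,0,0,0,0]
    - [0,-0.05,0,0,0,0]
    - [0,0,0,0,0,0]

```text
time: 3.95
position: [0.4511, -0.3737, 0.4048]
tool_rot: [0.705, 0.709, -0.0, 0.001]
ft_force: [1.2, 1.4, -0.0]
grip_width: 0.0871
grip_force: 0.0
```

```bash
cat > bd.py <<'E'
from h import *
import sys
def boardfit(P,px):
    X,Y,Z=P[...,0],P[...,1],P[...,2]
    box=(X>.38)&(X<.52)&(Y>-.36)&(Y<-.21)
    g=box&(px[...,1]>px[...,2]+25)&(px[...,1]>px[...,0]+15)
    r=cv2.minAreaRect((P[g&(Z<.02)][:,:2]*1000).astype(np.float32)); print("green",g.sum(),r,np.nanmedian(Z[g]))
    s=box&(Z>.026)&(Z<.04); r=cv2.minAreaRect((P[s][:,:2]*1000).astype(np.float32)); print("sink",s.sum(),r,np.median(P[s],0))
if __name__=="__main__":
    c,P,o=wrist(sys.argv[1]); print(o["position"]); boardfit(P,c["pixels"].astype(int))
    print("top");boardfit(np.load("top.npy"),cv2.imread("pics/top.png").astype(int))
E
python3 bd.py w3
```

```text
[ 0.45114503 -0.37367886  0.40477532]
green 3354 ((448.639892578125, -276.3503723144531), (71.13375854492188, 91.56507110595703), 2.2637925148010254) 0.0032139205852097508
sink 491 ((449.1217956542969, -276.6761779785156), (30.22618865966797, 36.58132553100586), 3.6887834072113037) [ 0.44891514 -0.27630944  0.03299328]
top
green 512 ((450.65240478515625, -280.858642578125), (70.98139953613281, 90.81878662109375), 0.2578465938568115) 0.002969264391878612
sink 86 ((449.9814758300781, -281.82196044921875), (29.300851821899414, 37.1857795715332), 0.383551687002182) [ 0.4477526  -0.28085543  0.03113807]
```

View pics/w3.png

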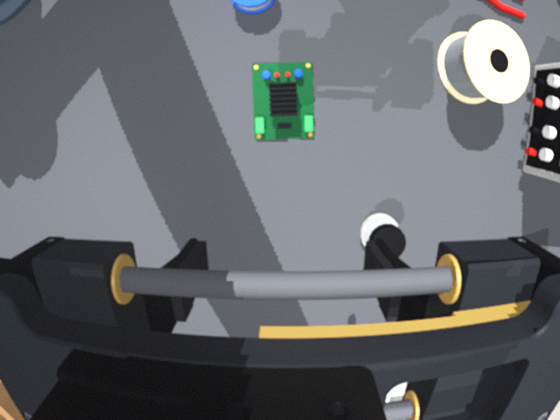

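Request:
step_arm:
  rows:
    - [-0.001,0.048,-0.03,0,0,1.7]
    - [-0.001,0.047,-0.05,0,0,0]
    - [0,0,-0.055,0,0,0]
    - [0,0,-0.045,0,0,0]
    - [0,0,-0.022,0,0,0]
    - [0,0,-0.01,0,0,0]
    - [0,0,0,0,0,0]
  jaw: 0.06

```text
time: 4.88
position: [0.449, -0.2802, 0.1973]
tool_rot: [0.693, 0.72, 0.0, -0.001]
ft_force: [0.3, 0.5, 0.3]
grip_width: 0.06
grip_force: 0.0
```

```bash
python3 bd.py w4
```

```text
[ 0.44899431 -0.2802236   0.1973187 ]
green 9328 ((448.7684326171875, -277.7110290527344), (71.6710433959961, 93.10619354248047), 2.2799160480499268) 0.0031328181662880206
sink 3134 ((449.2308349609375, -269.81396484375), (78.03631591796875, 24.298715591430664), 3.283414363861084) [ 0.44835719 -0.26987467  0.03208727]
top
green 512 ((450.65240478515625, -280.858642578125), (70.98139953613281, 90.81878662109375), 0.2578465938568115) 0.002969264391878612
sink 86 ((449.9814758300781, -281.82196044921875), (29.300851821899414, 37.1857795715332), 0.383551687002182) [ 0.4477526  -0.28085543  0.03113807]
```

View pics/w4.png

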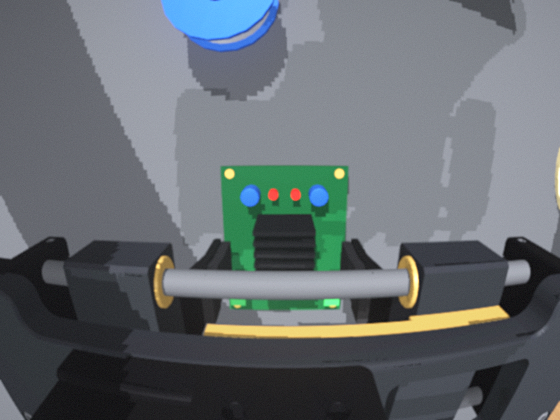

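Request:
step_arm:
  rows:
    - [0,0.0015,-0.005,0,0,0]
    - [0,0,0,0,0,0]

```text
time: 5.18
position: [0.4488, -0.2802, 0.1927]
tool_rot: [0.694, 0.72, 0.0, 0.0]
ft_force: [-0.4, -0.0, -0.4]
grip_width: 0.0599
grip_force: 0.0
```

Request:
step_arm:
  rows:
    - [0,0,0,0,0,0]
    - [0,0,0,0,0,0]
    - [0,0,0,0,0,0]
    - [0,0,0,0,0,0]
  jaw: 0.02
  squeeze: 25

```text
time: 5.68
position: [0.4487, -0.2803, 0.1922]
tool_rot: [0.694, 0.72, -0.0, -0.0]
ft_force: [0.0, -0.3, 0.9]
grip_width: 0.03
grip_force: 25.0
```

Request:
step_arm:
  rows:
    - [0,0,0.02,0,0,0]
    - [0,0,0.05,0,0,0]
    - [0.01,0.03,0.055,0,0,-1]
    - [0.015,0.045,0.015,0,0,-2]
    - [0.016,0.047,0,0,0,-2]
    - [0.016,0.047,0,0,0,-2]
    - [0.016,0.047,0,0,0,-2]
    - [0.016,0.047,0,0,0,-2]
    - [0.012,0.035,0,0,0,-2]
    - [0.009,0.025,0,0,0,-1]
    - [0,0,0,0,0,0]

```text
time: 7.05
position: [0.5586, 0.044, 0.331]
tool_rot: [0.776, 0.631, -0.0, -0.0]
ft_force: [-0.0, -1.3, -1.8]
grip_width: 0.0302
grip_force: 25.0
```

```bash
cat > pl.py <<'E'
from h import *
import sys
a=np.radians(-11.75);n=np.array([np.cos(a),np.sin(a)]);t=np.array([-n[1],n[0]])
c,P,o=wrist(sys.argv[1]);px=c["pixels"].astype(int);print(o["position"],o["tool_rot"])
q=o["tool_rot"];print("tool yaw",np.degrees(2*np.arctan2(q[1],q[0]))-90, "tool in holder lx,ly",(o["position"][:2]@n-.5385)*1000,(o["position"][:2]@t)*1000)
lx=(P[...,:2]@n-.5385)*1000;ly=P[...,:2]@t*1000;Z=P[...,2]
zb=o["position"][2]-.192
g=(px[...,1]>px[...,2]+25)&(px[...,1]>px[...,0]+15)&(abs(Z-zb)<.012)
print("board",g.sum(),np.nanmedian(Z[g])-.003,cv2.minAreaRect(np.stack([lx[g],ly[g]],1).astype(np.float32)))
d=(px.max(-1)<80)&(Z>.086)&(Z<.095)&(abs(lx)<27)
for nm,m in [("back",d&(ly<130)&(ly>70)),("sprung",d&(ly>190)&(ly<235))]:
    if m.sum()>5:print(nm,m.sum(),np.percentile(ly[m],[2,50,98]))
r=(Z>.074)&(Z<.084)&(ly>70)&(ly<235)&(px.min(-1)>90)&(abs(lx)<40)
print("rods",r.sum(),np.median(lx[r&(lx>0)]),np.median(lx[r&(lx<0)]))
k=(Z>.128)&(Z<.133)&(ly>255)&(ly<315)&(abs(lx)<30)
if k.sum()>5:print("knob",k.sum(),np.percentile(ly[k],[1,50,99]),np.percentile(lx[k],[1,50,99]))
E
python3 pl.py w5
```

```text
[0.55862859 0.04396751 0.33101499] [ 7.75676787e-01  6.31130299e-01 -1.41099858e-04 -2.19228498e-04]
tool yaw -11.732870306968039 tool in holder lx,ly -0.530828495658886 156.80629599713072
board 7995 0.13887777876069185 ((0.10289382934570312, 160.81353759765625), (70.32982635498047, 90.64384460449219), 0.03479626029729843)
sprung 1420 [211.92317451 218.06964064 224.14843977]
rods 705 21.094542179466046 -21.062627673240964
knob 3132 [268.36934155 284.71828553 300.18748039] [-18.6247055   -0.73583249  17.47510468]
```

View pics/w5.png

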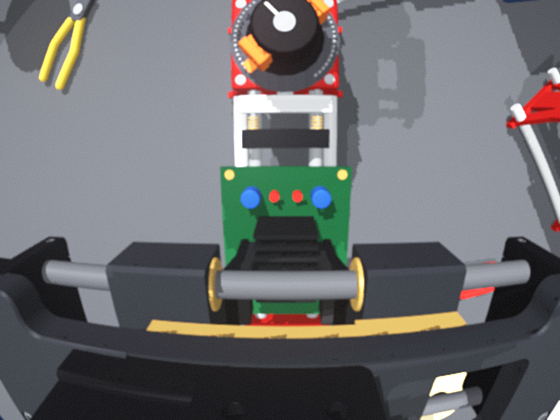

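Request:
step_arm:
  rows:
    - [0,-0.0005,-0.02,0,0,0]
    - [0,0,-0.02,0,0,0]
    - [0,0,-0.01,0,0,0]
    - [0,0,-0.004,0,0,0]
    - [0,0,0,0,0,0]
    - [0,0,0,0,0,0]

```text
time: 7.85
position: [0.5589, 0.0416, 0.278]
tool_rot: [0.777, 0.63, 0.0, 0.0]
ft_force: [0.9, 0.5, -1.4]
grip_width: 0.0299
grip_force: 25.0
```

```bash
python3 pl.py w6; python3 -c "
from h import *
print(get_obs()['position'])"
```

```text
[0.5588652  0.04164759 0.27801901] [7.76729211e-01 6.29834342e-01 4.44403706e-04 4.85877664e-04]
tool yaw -11.924176504799803 tool in holder lx,ly 0.17326008904527956 154.583168454989
board 8097 0.08590115987007158 ((1.1934852600097656, 158.484375), (90.86701202392578, 70.37928009033203), 89.86557006835938)
back 455 [105.80958229 107.7928009  122.16166867]
sprung 2472 [211.88733962 217.98034447 224.14437073]
rods 1048 18.762186597662215 -19.019625422665108
knob 1476 [267.6402051  273.41021232 277.68004067] [-16.27723562  -0.99322703  14.86578856]
[0.55885075 0.04169348 0.2780217 ]
```

Request:
step_arm:
  rows:
    - [-0.0007,0.0018,-0.001,0,0,0.1]
    - [0,0,-0.0015,0,0,0]
    - [0,0,-0.0015,0,0,0]
    - [0,0,0,0,0,0]

```text
time: 8.4
position: [0.5578, 0.0436, 0.2732]
tool_rot: [0.776, 0.631, -0.0, -0.0]
ft_force: [0.3, -0.5, -1.9]
grip_width: 0.0301
grip_force: 25.0
```

Request:
step_arm:
  rows:
    - [0,0,-0.0005,0,0,0]
    - [0,0,0,0,0,0]

```text
time: 8.65
position: [0.5579, 0.0435, 0.2729]
tool_rot: [0.776, 0.631, -0.0, -0.0]
ft_force: [-1.0, 0.6, -1.5]
grip_width: 0.0299
grip_force: 25.0
```

Request:
step_arm:
  rows:
    - [0,0,-0.0005,0,0,0]
    - [0,0,0,0,0,0]

```text
time: 8.9
position: [0.5579, 0.0436, 0.2724]
tool_rot: [0.776, 0.631, -0.0, -0.0]
ft_force: [0.4, -0.1, -1.2]
grip_width: 0.0296
grip_force: 25.0
```

Request:
step_arm:
  rows:
    - [0,0,-0.0005,0,0,0]
    - [0,0,0,0,0,0]

```text
time: 9.15
position: [0.5579, 0.0436, 0.2722]
tool_rot: [0.776, 0.631, 0.0, 0.0]
ft_force: [-0.4, -0.3, 1.6]
grip_width: 0.0299
grip_force: 25.0
```

Request:
step_arm:
  rows:
    - [0,0,0,0,0,0]
    - [0,0,0,0,0,0]
  jaw: 0.045

```text
time: 9.4
position: [0.558, 0.0435, 0.2719]
tool_rot: [0.776, 0.631, 0.0, 0.0]
ft_force: [0.2, -0.2, -0.3]
grip_width: 0.0411
grip_force: 0.0
```

Request:
step_arm:
  rows:
    - [0,0,0.015,0,0,0]
    - [0,0,0.04,0,0,0]
    - [0,0,0.04,0,0,0]
    - [-0.012,-0.055,0,0,0,0]
    - [-0.008,-0.035,0,0,0,0]
    - [0,0,0,0,0,0]
  jaw: 0.087

```text
time: 10.15
position: [0.5377, -0.0484, 0.3681]
tool_rot: [0.777, 0.629, 0.0, 0.001]
ft_force: [0.1, 0.9, 0.6]
grip_width: 0.0857
grip_force: 0.0
```

```bash
sed -i 's/^zb=.*/zb=.083/' pl.py
cat >> pl.py <<'E'
np.save(sys.argv[1]+".npy",P)
cv2.imwrite(f"pics/{sys.argv[1]}.png",c["pixels"])
og=(px[...,2]>200)&(px[...,1]>80)&(px[...,1]<190)&(px[...,0]<90)&(Z>.095)&(ly>255)&(ly<320)&(abs(lx)<35)
Q=np.stack([lx[og],ly[og]],1)
if len(Q)>20:
    _,lb,ce=cv2.kmeans(Q.astype(np.float32),2,None,(3,50,.01),5,0); d=ce[0]-ce[1]; print("tabs",len(Q),ce.tolist(),"angle",np.degrees(np.arctan2(d[1],d[0]))%180)
E
python3 pl.py w7
```

```text
[ 0.5376868  -0.04839962  0.36809636] [7.77324344e-01 6.29099389e-01 4.19070311e-04 8.04304672e-04]
tool yaw -12.03254518152211 tool in holder lx,ly -2.223991934598102 62.110052473424474
board 6422 0.08023410005182235 ((-0.21977615356445312, 160.9600372314453), (91.68492126464844, 69.6274642944336), 89.64704895019531)
back 1300 [ 89.83758902  99.71863301 127.59269632]
sprung 870 [211.24526273 216.80209164 223.42824217]
rods 1290 23.191859828584292 -23.52381084113775
```

View pics/w7.png

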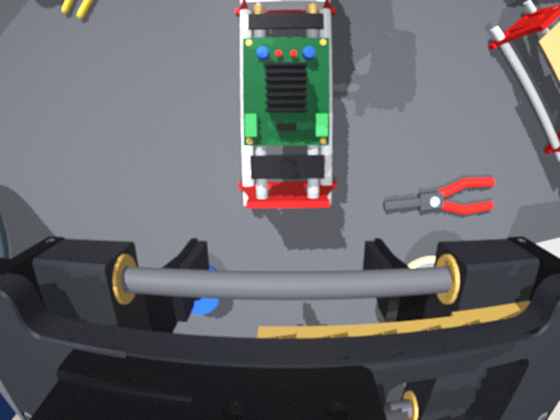

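Request:
step_arm:
  rows:
    - [-0.006,0.035,0,0,0,-9.6]
    - [-0.006,0.035,0,0,0,-9.6]
    - [-0.006,0.035,0,0,0,-9.6]
    - [-0.006,0.035,0,0,0,-9.6]
    - [-0.007,0.033,0,0,0,-9.6]
    - [0,0,0,0,0,0]
    - [0,0,0,0,0,0]

```text
time: 11.08
position: [0.5069, 0.1271, 0.3671]
tool_rot: [0.965, 0.262, 0.0, 0.0]
ft_force: [-0.2, -0.6, -0.3]
grip_width: 0.0872
grip_force: 0.0
```

```bash
python3 pl.py v1
```

```text
[0.50693749 0.12714532 0.36711521] [9.65139326e-01 2.61736500e-01 2.47817146e-04 1.58981504e-04]
tool yaw -59.653748905581665 tool in holder lx,ly -68.07724347506027 227.71468698176216
board 4631 0.08014023772734902 ((0.06693649291992188, 158.74273681640625), (69.5042953491211, 94.48124694824219), 0.15376785397529602)
back 748 [ 90.61989248 102.92252391 108.47289495]
sprung 1038 [212.04793539 218.51904843 224.55613882]
rods 790 21.202928619581172 -24.32598359145177
knob 2600 [269.03226182 286.76578743 304.93034235] [-18.73273947  -0.96043823  17.10085081]
tabs 153 [[-17.377347946166992, 270.4316101074219], [14.548165321350098, 299.8714599609375]] angle 42.68045
```

Request:
step_arm:
  rows:
    - [0.013,-0.004,0,0,0,10]
    - [0.014,-0.004,0,0,0,10]
    - [0.014,-0.004,0,0,0,10]
    - [0.014,-0.004,0,0,0,10]
    - [0.014,-0.004,0,0,0,10]
    - [0.014,-0.004,0,0,0,10]
    - [0.014,-0.004,0,0,0,10]
    - [0.014,-0.003,0,0,0,10]
    - [0.011,-0.002,0,0,0,9.5]
    - [0,0,0,0,0,0]
    - [0,0,0,0,0,0]

```text
time: 12.5
position: [0.6286, 0.093, 0.3666]
tool_rot: [0.504, 0.864, -0.0, -0.001]
ft_force: [-0.0, -0.9, -0.4]
grip_width: 0.0868
grip_force: 0.0
```

```bash
python3 pl.py v2
```

```text
[0.6285913  0.09297292 0.36662519] [ 5.03714715e-01  8.63869877e-01 -2.52492726e-04 -5.08380878e-04]
tool yaw 29.507850444030254 tool in holder lx,ly 57.9862985316707 219.0321494925093
board 4200 0.08011857151928098 ((-0.41625213623046875, 158.88766479492188), (70.29412078857422, 93.93171691894531), 0.05553023889660835)
back 429 [ 89.88664816 103.26495391 108.24366788]
sprung 1028 [212.24578447 218.58078041 224.51321863]
rods 682 24.348594504424895 -22.222048054788335
knob 2606 [269.05997608 286.74307329 304.87798742] [-18.6462643   -0.61835284  17.10323149]
tabs 165 [[-14.258384704589844, 269.8272399902344], [17.265399932861328, 299.4842529296875]] angle 43.25232
```

View pics/v2.png

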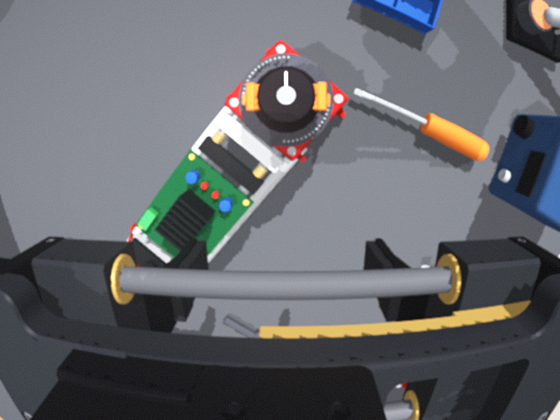

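Request:
step_arm:
  rows:
    - [-0.015,0.027,0,0,0,0.5]
    - [-0.016,0.028,0,0,0,0]
    - [-0.0125,0.0235,0,0,0,0]
    - [0,0,0,0,0,0]
    - [0,0,0,0,0,0]
  jaw: 0.078

```text
time: 13.18
position: [0.5856, 0.1717, 0.3671]
tool_rot: [0.499, 0.867, -0.0, 0.0]
ft_force: [0.2, 0.1, -0.0]
grip_width: 0.0782
grip_force: 0.0
```

Request:
step_arm:
  rows:
    - [-0.0005,0,-0.035,0,0,0]
    - [0,0,-0.035,0,0,0]
    - [0,0,-0.012,0,0,0]
    - [0,0,-0.003,0,0,0]
    - [0,0,0,0,0,0]
    - [0,0,0,0,0,0]

```text
time: 13.92
position: [0.5854, 0.172, 0.2832]
tool_rot: [0.499, 0.867, 0.001, 0.001]
ft_force: [0.4, -0.7, 0.9]
grip_width: 0.0781
grip_force: 0.0
```

Request:
step_arm:
  rows:
    - [-0.0005,-0.0005,0,0,0,0]
    - [0,0,0,0,0,0]
    - [0,0,0,0,0,0]
    - [0,0,0,0,0,0]
    - [0,0,0,0,0,0]
    - [0,0,0,0,0,0]
  jaw: 0.03
  squeeze: 18

```text
time: 14.68
position: [0.5842, 0.1715, 0.2821]
tool_rot: [0.499, 0.867, -0.0, -0.0]
ft_force: [-1.8, -1.3, 3.9]
grip_width: 0.0416
grip_force: 18.0
```

```bash
cat > s.py <<'E'
from h import *
o=get_obs();q=o["tool_rot"]
print(o["time"],o["position"].round(4),"yaw",np.degrees(2*np.arctan2(q[1],q[0]))-90,o["ft_force"].round(2),o["moment"].round(3),o["grip_width"],o["grip_force"])
E
python3 s.py
```

```text
14.675 [0.5842 0.1715 0.2821] yaw 30.184888320118276 [-1.8  -1.34  3.86] [-0.278  0.305 -0.   ] 0.0416121927158652 18.000264641304966
```

Request:
step_arm:
  rows:
    - [0,0,0.0005,0,0,-2]
    - [0,0,0,0,0,-5]
    - [0,0,0,0,0,-5]
    - [0,0,0,0,0,-5]
    - [0,0,0,0,0,-5]
    - [0,0,0,0,0,-5]
    - [0,0,0,0,0,-3]
    - [0,0,0,0,0,0]

```text
time: 15.68
position: [0.5843, 0.1715, 0.2822]
tool_rot: [0.706, 0.708, -0.0, -0.0]
ft_force: [-2.0, -0.6, 1.6]
grip_width: 0.0415
grip_force: 18.0
```

```bash
python3 s.py
```

```text
15.675 [0.5843 0.1715 0.2822] yaw 0.16352673782760974 [-1.99 -0.6   1.59] [-0.281  0.279 -0.069] 0.04145300467489553 18.00027521167067
```

Request:
step_arm:
  rows:
    - [0,0,0,0,0,-4]
    - [0,0,0,0,0,-4]
    - [0,0,0,0,0,-2]
    - [0,0,0,0,0,0]
    - [0,0,0,0,0,0]

```text
time: 16.3
position: [0.5843, 0.1715, 0.2822]
tool_rot: [0.765, 0.644, -0.0, -0.0]
ft_force: [-1.1, -1.0, -0.0]
grip_width: 0.0418
grip_force: 18.0
```

```bash
python3 s.py
```

```text
16.3 [0.5843 0.1715 0.2822] yaw -9.790562829281384 [-1.14 -0.97 -0.01] [-0.344  0.315 -0.017] 0.04178762931079016 18.000069752451964
```

Request:
step_arm:
  rows:
    - [0,0,0,0,0,-2]
    - [0,0,0,0,0,-2]
    - [0,0,0,0,0,0]
    - [0,0,0,0,0,0]

```text
time: 16.8
position: [0.5843, 0.1715, 0.2822]
tool_rot: [0.787, 0.617, -0.0, -0.0]
ft_force: [-1.2, -1.2, -0.4]
grip_width: 0.0417
grip_force: 18.0
```

```bash
python3 s.py
```

```text
16.8 [0.5843 0.1715 0.2822] yaw -13.824142275142236 [-1.22 -1.19 -0.4 ] [-0.438  0.34  -0.001] 0.04174622874496319 17.99982305677986
```

```bash
cat > m.py <<'E'
from h import *
M=[];F=[]
for i in range(6):
    o=get_obs();M.append(o["moment"]);F.append(o["ft_force"]);camera("wrist")
q=o["tool_rot"];y=np.degrees(2*np.arctan2(q[1],q[0]))-90
print(o["time"],"yaw",y,"ang",np.radians(30.18-y),"Mz",np.mean(M,0).round(3),np.std(M,0).round(3),np.mean(F,0).round(2),o["grip_width"],o["grip_force"])
E
python3 m.py
```

```text
17.05 yaw -13.820933656645522 ang 0.7679611662600525 Mz [-0.426  0.378 -0.031] [0.03  0.024 0.025] [-1.82 -1.76 -0.8 ] 0.04136663698634432 17.999630250524206
```

Request:
step_arm:
  rows:
    - [0,0,0,0,0,-2]
    - [0,0,0,0,0,-1]
    - [0,0,0,0,0,0]

```text
time: 17.48
position: [0.5843, 0.1715, 0.2822]
tool_rot: [0.803, 0.596, -0.0, -0.0]
ft_force: [-2.0, -1.6, -1.2]
grip_width: 0.0417
grip_force: 18.0
```

```bash
python3 m.py
```

```text
17.725 yaw -16.824381275250232 ang 0.8203812161158875 Mz [-0.528  0.466  0.006] [0.03  0.037 0.007] [-2.29 -2.14 -2.22] 0.04149709293845851 17.9997304063545
```

Request:
step_arm:
  rows:
    - [0,0,0,0,0,-2]
    - [0,0,0,0,0,-1]
    - [0,0,0,0,0,0]

```text
time: 18.15
position: [0.5843, 0.1715, 0.2823]
tool_rot: [0.818, 0.575, -0.0, -0.0]
ft_force: [-1.8, -2.5, -4.1]
grip_width: 0.0417
grip_force: 18.0
```

```bash
python3 m.py
```

```text
18.4 yaw -19.823191180417368 ang 0.872720322602473 Mz [-0.563  0.52   0.002] [0.012 0.026 0.035] [-2.48 -2.47 -3.64] 0.04180844493952818 17.9997384276885
```

Request:
step_arm:
  rows:
    - [0,0,0,0,0,-2]
    - [0,0,0,0,0,-1]
    - [0,0,0,0,0,0]

```text
time: 18.82
position: [0.5843, 0.1715, 0.2823]
tool_rot: [0.833, 0.553, -0.0, -0.0]
ft_force: [-3.1, -3.5, -4.6]
grip_width: 0.0417
grip_force: 18.0
```

```bash
python3 m.py
```

```text
19.075 yaw -22.8236631929408 ang 0.9250884383349474 Mz [-0.636  0.598  0.004] [0.036 0.02  0.031] [-2.88 -3.03 -4.34] 0.041466686260094 17.999403521683917
```

Request:
step_arm:
  rows:
    - [0,0,0,0,0,-1]
    - [0,0,0,0,0,-1]
    - [0,0,0,0,0,0]

```text
time: 19.5
position: [0.5843, 0.1715, 0.2823]
tool_rot: [0.843, 0.539, -0.0, -0.0]
ft_force: [-3.7, -3.8, -5.6]
grip_width: 0.0415
grip_force: 18.0
```

```bash
python3 m.py
python3 - <<'E'
from h import *
c,P,o=wrist("x1")
E
```

```text
19.75 yaw -24.817810558767135 ang 0.9598928756385888 Mz [-0.687  0.655  0.072] [0.019 0.016 0.033] [-3.15 -3.14 -4.9 ] 0.041313800088424654 17.999510158915655
```

View pics/x1.png

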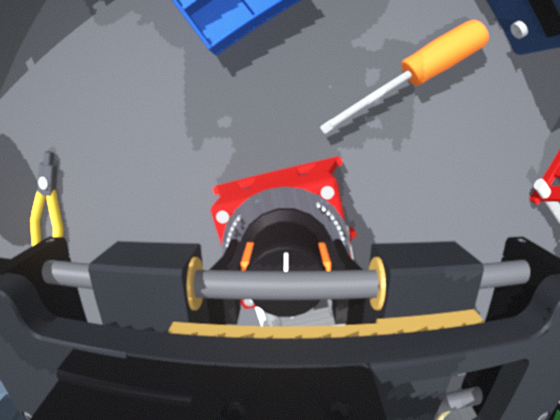

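Request:
step_arm:
  rows:
    - [0,0,0,0,0,-1]
    - [0,0,0,0,0,-1]
    - [0,0,0,0,0,0]

```text
time: 20.23
position: [0.5843, 0.1715, 0.2823]
tool_rot: [0.852, 0.524, -0.0, -0.0]
ft_force: [-4.1, -3.6, -5.1]
grip_width: 0.0415
grip_force: 18.0
```

```bash
python3 m.py
```

```text
20.475 yaw -26.82871651395112 ang 0.9949898055045109 Mz [-0.722  0.753  0.129] [0.02  0.021 0.029] [-3.6  -3.19 -5.77] 0.04150116305005554 17.99921825651836
```

Request:
step_arm:
  rows:
    - [0,0,0,0,0,-1.5]
    - [0,0,0,0,0,-1.5]
    - [0,0,0,0,0,0]

```text
time: 20.9
position: [0.5843, 0.1715, 0.2823]
tool_rot: [0.865, 0.501, -0.0, -0.0]
ft_force: [-4.6, -3.9, -5.2]
grip_width: 0.0417
grip_force: 18.0
```

```bash
python3 m.py
```

```text
21.15 yaw -29.826556647126694 ang 1.0473119862768498 Mz [-0.717  0.757  0.196] [0.023 0.032 0.027] [-3.88 -3.53 -5.76] 0.041566664258180695 17.999296328520984
```

Request:
step_arm:
  rows:
    - [0,0,0,0,0,-1.5]
    - [0,0,0,0,0,0]
    - [0,0,0,0,0,0]

```text
time: 21.58
position: [0.5843, 0.1715, 0.2823]
tool_rot: [0.872, 0.49, -0.0, -0.0]
ft_force: [-3.0, -2.4, -5.6]
grip_width: 0.0415
grip_force: 18.0
```

```bash
python3 m.py
```

```text
21.825 yaw -31.311945469544604 ang 1.0732369119003637 Mz [-0.706  0.763  0.228] [0.021 0.024 0.033] [-3.61 -3.3  -5.58] 0.04180882435385564 17.9992703033588
```

Request:
step_arm:
  rows:
    - [0,0,0,0,0,-0.8]
    - [0,0,0,0,0,0]
    - [0,0,0,0,0,0]

```text
time: 22.25
position: [0.5843, 0.1715, 0.2823]
tool_rot: [0.875, 0.484, -0.0, -0.0]
ft_force: [-2.9, -3.2, -6.1]
grip_width: 0.0413
grip_force: 18.0
```

Request:
step_arm:
  rows:
    - [0,0,0,0,0,0]
    - [0,0,0,0,0,0]
    - [0,0,0,0,0,0]
    - [0,0,0,0,0,0]
  jaw: 0.078

```text
time: 22.75
position: [0.586, 0.172, 0.2841]
tool_rot: [0.875, 0.484, 0.003, 0.001]
ft_force: [-0.2, 0.2, 0.7]
grip_width: 0.0729
grip_force: 0.0
```

Request:
step_arm:
  rows:
    - [0,0,0.02,0,0,0]
    - [0,0,0.035,0,0,0]
    - [-0.024,-0.022,0.03,0,0,0]
    - [-0.035,-0.025,0,0,0,0]
    - [-0.025,-0.015,0,0,0,0]
    - [0,0,0,0,0,0]
    - [0,0,0,0,0,0]

```text
time: 23.62
position: [0.5019, 0.1098, 0.3683]
tool_rot: [0.875, 0.484, 0.002, 0.001]
ft_force: [0.2, 0.1, 0.3]
grip_width: 0.0779
grip_force: 0.0
```

```bash
python3 pl.py y1
```

```text
[0.501903   0.10980298 0.36832956] [8.75250871e-01 4.83663822e-01 2.11930481e-03 8.53154639e-04]
tool yaw -32.149901359894976 tool in holder lx,ly -69.47461566038 209.71051463505538
board 2636 0.08015120939383438 ((0.10150527954101562, 153.38967895507812), (70.2046890258789, 85.98737335205078), 0.5922886729240417)
back 20 [ 89.61364288  97.58537966 102.90501966]
sprung 986 [192.08075829 198.60413281 204.95715883]
rods 462 17.933367108385223 -25.583671220132942
knob 2438 [268.82226422 286.96370934 304.94147784] [-18.91035945  -1.37313937  16.74745018]
tabs 383 [[-23.344160079956055, 293.4292907714844], [20.338552474975586, 278.4996032714844]] angle 161.13081
```

View pics/y1.png

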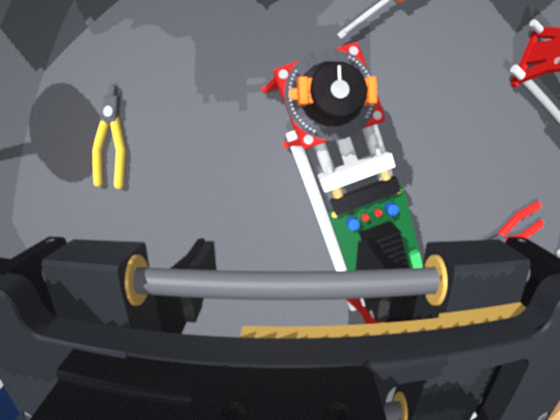

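```bash
python3 -c "
from rig import hand_in
print(hand_in())"
```

```text
the job is handed in; nothing more can be done
None
```

The job is handed in at about 24 s: the board lies flat on the rods, nipped between the jaws with the springs giving about 3 mm (about 9 N by my estimate), and the last camera look showed both knob tabs out, which I took as locked near 1.05 rad.

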